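# Open a filtration cell and put its cover to drain

## Task

Swing the red-knobbed clamp of the filtration cell fully open, then take the blue cover by its handle and lift it straight up off its two tight dowels, keeping it level so it does not bind. Lay it gently, handle up, on the sloping draining stand: flat on the white slope, square to it and centred along the orange ledge, with its long edge down against that ledge; keep hold until it lies flat there, then let go. Leave the clamp open and do not disturb the bottle, pot or bin.

Things in the scene. Friction and masses are not known exactly. Their poses are not given: they have to be found in the camera images.
- cell: Fixed aluminium filtration cell: block 120 (x) x 200 (y) x 36 mm high on the bench, an ear on its +y end carries the clamp. Origin: centre of its underside, z up. Two steel dowels, 12 mm thick, stand 26 mm above its top face at x = 0, y = -66 and +66 mm; they pass through the cover (1 mm total clearance) and show 14 mm above it, so the cover must rise 26 mm to be free.
- clamp (a joint): Swing clamp: steel bar 16 x 115 x 8 mm, 51 to 59 mm above the bench, on a vertical pivot at cell x = -30, y = +112 mm. 0: knob end points to the cell's +y, other end over the cover, blocking it. Starts at 0 to 0.35 rad; opens clockwise seen from above (knob end from cell +y towards cell +x) to a stop at 1.57, clear of the cover. Stays where left; about 1 N at the knob turns it.
- clamp_knob (a point): Middle of the smooth red upright knob on the clamp bar's outer end: cylinder 18 mm thick, 45 mm tall (59 to 104 mm above the bench); this point is 85 mm above the bench, 55 mm from the pivot axis. Push it sideways, or pinch it and let it turn between the fingers.
- clamp_pivot (a point): Point on the clamp's vertical pivot axis, at the height of clamp_knob (85 mm).
- cover_handle (a point): Centre of the cover's black handle bar, 16 (x) x 84 (y) x 18 mm (z), on two posts. The blue cover plate is 100 (x) x 170 (y) x 12 mm, 0.35 to 0.6 kg; this point is 50 mm above the centre of its underside (38 mm above its top face). Axes of the cover: y along the bar and the long side, z up out of the plate. At the start they are parallel to the cell's.
- cover_under (a point): Centre of the underside of the cover, same axes as cover_handle. At the start it lies on the middle of the cell's top face, 36 mm above the bench.
- deck: White deck of the fixed draining stand, 120 (x) x 200 mm (y), sloping 0.45 rad (26 degrees), low edge roughly towards the robot. Origin: on its surface, 55 mm above the bench, where the middle of the cover's underside comes when it lies centred against the ledge. x up the slope, y level, z square out of the surface. Orange ledge along the low edge, 10 mm high, inner face at x = -50 mm.
- bottle_base (a point): Bystander: capped glass bottle with blue cap, 72 mm across, 170 mm tall. Point: centre of its underside. Not to be moved.
- pot_base (a point): Bystander: white plastic pot, 70 mm across, 75 mm tall. Point: centre of its underside. Not to be moved.
- bin_base (a point): Bystander: open yellow bin, 90 x 130 x 60 mm high. Point: centre of its underside. Not to be moved.
Things that resemble listed ones, but are neither listed nor needed, are in the scene too. Leave any green or purple look-alike of the part that bears deck alone.

How it is judged:
On the way, in this order (a step that is already met when the one before it is completed fails the run):
1. the clamp is swung open (beyond 1.3) while the cover is still seated on the cell (value of joint clamp above 1.3 rad and z of cover_under in the frame of cell below 0.042 m), for 0.2 s.
2. the cover is held by the fingers, level within 0.12 rad, free above the dowels (risen at least 28 mm) (z of cover_under in the frame of cell above 0.064 m and angle between cover_handle's own z axis and vertical below 0.12 rad and contact force between the fingers and cover above 0.5 N), for 0.1 s.
3. the cover lies flat on the slope at the ledge while the fingers still hold it (angle between the z axis of cover_handle and the z axis of deck, either way round below 0.1 rad and angle between the y axis of cover_handle and the y axis of deck, either way round below 0.15 rad and x of cover_under in the frame of deck between -0.012 and 0.014 m and y of cover_under in the frame of deck between -0.03 and 0.03 m and z of cover_under in the frame of deck between -0.006 and 0.008 m and contact force between cover and deck above 0.3 N and contact force between the fingers and cover above 0.5 N), for 0.1 s.
At the end, for the whole second after the job is handed in: The cover lies at rest, handle up and released, flat on the draining slope (within 0.10 rad), square to it within 0.15 rad, centred along the ledge within 30 mm and its long edge within about 12 mm of the ledge; the clamp is open beyond 1.3 rad (angle between the z axis of cover_handle and the z axis of deck, either way round below 0.1 rad and angle between the y axis of cover_handle and the y axis of deck, either way round below 0.15 rad and x of cover_under in the frame of deck between -0.012 and 0.014 m and y of cover_under in the frame of deck between -0.03 and 0.03 m and z of cover_under in the frame of deck between -0.006 and 0.008 m and angle between cover_handle's own z axis and vertical below 0.9 rad and value of joint clamp above 1.3 rad and contact force between the fingers and cover below 0.05 N and linear speed of cover below 0.02 m/s); the robot touches nothing.
It fails at once if the cover is tilted more than 0.12 rad while it is still on or just above the dowels (angle between cover_handle's own z axis and vertical above 0.12 rad and z of cover_under in the frame of cell below 0.066 m and horizontal distance between cover_under and cell below 0.03 m).
It fails at once if the cover is dropped or slammed on the stand (faster than 0.2 m/s within 10 mm of the slope) (linear speed of cover above 0.2 m/s and z of cover_under in the frame of deck between -0.02 and 0.01 m and distance between cover_under and deck below 0.07 m).
It fails at once if the bottle is moved more than 30 mm or tipped (distance of bottle_base from where it was at the start of the episode above 0.03 m or angle between bottle_base's own z axis and vertical above 0.3 rad).
It fails at once if the pot is moved more than 30 mm or tipped (distance of pot_base from where it was at the start of the episode above 0.03 m or angle between pot_base's own z axis and vertical above 0.3 rad).
It fails at once if the bin is moved more than 30 mm or tipped (distance of bin_base from where it was at the start of the episode above 0.03 m or angle between bin_base's own z axis and vertical above 0.3 rad).
It also fails if it takes over 72 s, if anything falls off the work surface, if the arm or the gripper's body presses on something with over 40 N, if the wrist force passes 120 N, or if a joint passes its speed limit or range.

## Robot

A 6-joint arm with a two-finger parallel gripper is mounted at the origin on the work surface. World frame = base frame: x ahead of the robot, y to its left, z up, the work surface at z = 0. Lengths are in m, angles in rad, forces in N, time in s.
With the tool pointing down it reaches from about 0.325 to 0.85 m from the base axis. Payload 15.5 kg.
Tool frame: the origin (TCP) lies where the fingers leave the gripper's body, on its centre line; the fingertips stand 78 mm ahead of it and the grasp point (between the pads) lies 60 mm ahead of it (robot.tip_reach is the x of the fingertips in the tool frame, in m); x points along the fingers, z is the direction in which the jaws open and shut, and the axes are right-handed (so a half turn about x gives the same grasp; the last joint's range is limited). The gripper opens to 91 mm and grips with 3 to 60 N. Pads are 32 mm wide; open, the fingers measure 118 mm over their backs; the gripper's body (76 mm by 178 mm) begins 60 mm behind the grasp point.
Start: joints at [-1.278, 0.494, 1.345, -0, 1.302, -0.096], TCP at [0.237, -0.578, 0.292] pointing down, gripper open.
Joint ranges: [-2.91, 2.91], [-0.82, 2.16], [0.22, 2.67], [-1.22, 4.37], [0.12, 2.79], [-3.08, 3.08]. Speed limits (rad/s): [1.89, 1.89, 2.57, 3.01, 3.01, 3.01].

## Interface

Orientations are given as a rotation vector (axis times angle).
In Python, from station import robot gives the robot as it stands.
- The arm moves only by the tool drive_tool, never from a script. Its argument "moves" is a list of rows, each an object with "dp": the shift along the tool's x, y, z in mm, a list of three; "spin": the turn about the tool's x in degrees. A call has 1 to 5 rows; each row is the pose to reach, as a shift and turn from the pose commanded when the call began, along the tool's axes at that moment; what a row does not reach only later rows make up. A row lasts 1/10 s, in which the tool goes at most 50 mm and 8.59 degrees, less where a joint would pass 70% of its speed; a pose out of reach is approached as far as the arm can. A call with a gripper value outside its range is refused whole. "hand" is the closure, from 0 (fully open) to 1 (shut), set as the call begins (left out, the last holds). The fingers move at their own pace and stop on an object; "grip_force" is the grip in N (left out, the last holds). Time passes only in rows, so rows that repeat a pose let the fingers close. It gives the time, the measured TCP pose, the force and the opening at its end, in the units of the state.
- robot.get_state(): the state, without advancing time (a new reading comes with each control period).
- robot.capture(name): name is "scene" or "side" or "wrist"; returns the picture (384x512x3 uint8, red, green, blue); there is no depth.
- robot.get_calibration(name): a dict with "fx", "fy", "cx", "cy" (pixels), "world_from_camera" (4x4, takes a point from camera to world coordinates); the wrist camera has in their place "tool_from_camera" (4x4, takes a point from camera to tool coordinates, whose origin is the TCP and whose axes are the tool frame's). Camera axes: x right, y down, z forward; pixel columns grow to the right and rows downward; lengths in m; the calibration is good to about 2 mm. A picture is of the moment at which its call begins: read the wrist's pose just before it. get_calibration takes no time and is no camera call.
- robot.hand_in(): hands the job in, once; it reports no verdict.
Trained networks look in the newest picture that a camera, given by its name, has taken for a name from the list of things; names that differ only in an ending like _2 or _b are one class to them, and where a whole thing is asked for, a point or a joint stands for the part that bears it (a point fixed in the world has none). Each returns a list of dicts, best first, with "conf" (0 to 1); they miss things now and then, are a little off and sometimes report something else, mostly with a low value. They report only what shows in the picture. A call takes as long as a camera call. They do not tell look-alikes from the thing itself.
- robot.cut_out(camera, label): "pixels" (384x512 bool, what is visible of it) and "centre" ([column, row] in pixels, amid what is visible of it).
The state is a dict: "time": time; "joint_pos": joint angles; "dq": joint speeds; "tau": joint torques, N m; "tool_pos": TCP position; "tool_rot": TCP orientation; "ft_force": force on the tool from outside, world axes, zero at the start; "wrist_torque": the same for the moment, N m; "gripper_width": finger opening in m.
Only numpy, scipy, OpenCV 4.12 (cv2) and the standard library are available. Lean on these libraries where they do the work, as an engineer would, in place of code of your own. Each camera call takes 0.05 s, during which the arm holds its last target. There are 200 camera calls.

## Working session

There is one attempt and no reset: what is moved stays moved. The work goes in short steps, Python scripts to look and compute and a tool call to move; the robot and the scene stay as the last step left them, time stands still between calls to the robot, and variables do not carry over. Pictures are saved under pics/ and viewed, about 8 in all and at most 12, crops included, and the job is handed in when it is done.

Besides the shell and the picture viewer there is one more tool, called after ">>>" as name(argument=value, ...), one argument or row to a line, values as JSON. drive_tool: Moves the arm, as the interface text tells. Its arguments: {"type":"object","properties":{"moves":{"type":"array","items":{"type":"object","properties":{"dp":{"type":"array","items":{"type":"number"}},"spin":{"type":"number"}}}},"hand":{"type":"number"},"grip_force":{"type":"number"}},"required":["moves"]}

```bash
mkdir -p pics; ls
python3 - <<'E'
from station import robot
import cv2,numpy as np
s=robot.get_state();print({k:np.round(v,3).tolist() for k,v in s.items()})
ims=[]
for n in ["scene","side"]:
    im=robot.capture(n);c=robot.get_calibration(n);print(n,c)
    cv2.imwrite(f"pics/{n}0.png",im[:,:,::-1]);ims.append(im)
    for l in ["cell","clamp_knob","cover_handle","deck","bottle_base","pot_base","bin_base"]:
        for d in robot.cut_out(n,l)[:3]: print(n,l,round(d["conf"],2),np.round(d["centre"]),d["pixels"].sum())
print(robot.get_calibration("wrist"))
E
```

```text
pics
{'time': 0.0, 'joint_pos': [-1.277, 0.494, 1.346, -0.0, 1.303, -0.096], 'dq': [-0.001, -0.001, -0.001, -0.001, -0.001, 0.001], 'tau': [0.002, -87.882, -38.185, 0.071, 0.053, -0.0], 'tool_pos': [0.237, -0.578, 0.292], 'tool_rot': [0.919, 1.369, -0.918], 'ft_force': [-0.383, -0.321, -1.089], 'wrist_torque': [-0.039, 0.022, 0.007], 'gripper_width': 0.091}
scene {'fx': 478.19384424036747, 'fy': 478.19384424036747, 'cx': 256.64235705838485, 'cy': 178.81528438906912, 'world_from_camera': array([[-0.56836762,  0.66614793, -0.48291323,  1.14533737],
       [ 0.82263648,  0.44933461, -0.34837857,  0.57296672],
       [-0.01508204, -0.59526914, -0.80338483,  1.07895276],
       [ 0.        ,  0.        ,  0.        ,  1.        ]])}
scene cell 0.69 [177. 161.] 1391
scene clamp_knob 0.58 [197. 148.] 295
scene cover_handle 0.93 [153. 149.] 1628
scene deck 0.95 [323. 148.] 1640
scene deck 0.88 [362. 262.] 3200
scene deck 0.81 [418. 183.] 1964
scene bottle_base 0.71 [268. 207.] 2352
scene bottle_base 0.61 [216. 251.] 1299
scene pot_base 0.81 [119. 189.] 802
scene bin_base 0.77 [150. 222.] 216
[... 449 characters left out ...]
deck 0.85 [288. 331.] 3703
side deck 0.68 [305. 246.] 2032
side deck 0.65 [225. 213.] 1978
side bottle_base 0.63 [182. 188.] 827
side pot_base 0.81 [232. 138.] 338
side pot_base 0.48 [270. 158.] 128
side bin_base 0.74 [208. 158.] 997
{'fx': 316.94497131324795, 'fy': 316.94497131324795, 'cx': 259.19380069921925, 'cy': 188.65946761853138, 'tool_from_camera': array([[-1.16077979e-04, -2.90078278e-01,  9.57002915e-01,
        -9.12174100e-02],
       [ 3.63837739e-04, -9.57002870e-01, -2.90078220e-01,
         8.36062961e-02],
       [ 9.99999927e-01,  3.14522083e-04,  2.16628383e-04,
        -4.94215955e-04],
       [ 0.00000000e+00,  0.00000000e+00,  0.00000000e+00,
         1.00000000e+00]])}
```

Run:
```python
import cv2
a=cv2.imread("pics/scene0.png");b=cv2.imread("pics/side0.png")
cv2.imwrite("pics/s1.png",cv2.resize(a[90:340,70:470],(800,500),interpolation=cv2.INTER_CUBIC))
cv2.imwrite("pics/s2.png",cv2.resize(b[90:384,110:400],(592,600),interpolation=cv2.INTER_CUBIC))
```

```text
(no output)
```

View pics/s1.png

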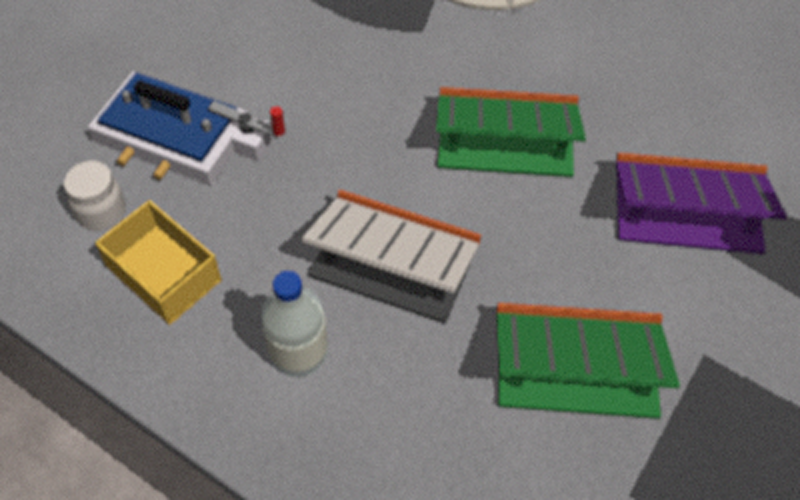

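View pics/s2.png

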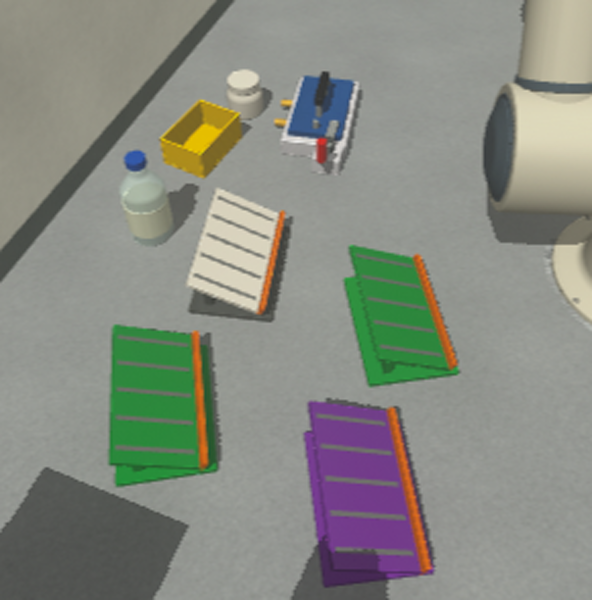

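Candidates for the deck, in full scene pixels: white (265,212), green (323,148), green (362,262) and purple (418,183). I take the white one. The networks labelled it a bottle; the real bottle is at (216,251). The cell and cover are at (153,149) and the red knob at (208,150); there is only one of each.

```bash
cat > h.py <<'E'
import numpy as np,cv2
from station import robot
def ray(n,uv,T=None):
    c=robot.get_calibration(n)
    M=c["world_from_camera"] if T is None else T@c["tool_from_camera"]
    d=M[:3,:3]@[(uv[0]-c["cx"])/c["fx"],(uv[1]-c["cy"])/c["fy"],1]
    return M[:3,3],d
def plane(n,uv,z,T=None):
    o,d=ray(n,uv,T); return o+d*(z-o[2])/d[2]
def tri(a,b):
    (o1,d1),(o2,d2)=a,b
    s=np.linalg.lstsq(np.c_[d1,-d2],o2-o1,rcond=None)[0]
    p,q=o1+s[0]*d1,o2+s[1]*d2
    return (p+q)/2,np.linalg.norm(p-q)
def toolT():
    s=robot.get_state();T=np.eye(4);T[:3,:3]=cv2.Rodrigues(np.array(s["tool_rot"],float))[0];T[:3,3]=s["tool_pos"];return T
E
python3 - <<'E'
from h import *
S=lambda p:(70+p[0]/2,90+p[1]/2)
D=lambda p:(110+p[0]/2.041,90+p[1]/2.041)
for nm,a,b in [("up-y",(306,240),(217,190)),("up+y",(464,288),(188,285)),("led-y",(338,192),(284,211)),("led+y",(480,236),(266,313)),("knobtop",(276,108),(321,141)),("bottlecap",(287,274),(135,153))]:
    p,e=tri(ray("scene",S(a)),ray("side",D(b)));print(nm,p.round(3),round(e,4))
im=cv2.imread("pics/scene0.png");r=cv2.cvtColor(im,cv2.COLOR_BGR2HSV)
m=cv2.inRange(r,(100,120,40),(125,255,255));m[:,:110]=0;m[:,205:]=0;m[180:]=0
pts=np.array([plane("scene",(u,v),.048)[:2] for v,u in np.argwhere(m)],np.float32)
print("cover",len(pts),cv2.minAreaRect(pts))
m=cv2.inRange(r,(100,120,40),(125,255,255))[:, :];
for nm,p,z in [("pot",(92,172),.075),("binA",(147,205),.06),("binB",(97,245),.06),("binC",(218,260),.06),("binD",(170,305),.06),("bottle",(287,285),.16)]:
    print(nm,plane("scene",S(p),z).round(3))
E
```

```text
up-y [0.669 0.123 0.077] 0.0022
up+y [0.621 0.322 0.087] 0.0059
led-y [0.564 0.094 0.036] 0.0024
led+y [0.515 0.288 0.03 ] 0.0014
knobtop [ 0.539 -0.021  0.106] 0.0036
bottlecap [0.766 0.181 0.18 ] 0.0025
cover 1215 ((0.5974119305610657, -0.17988499999046326), (0.09998255223035812, 0.1692318320274353), 10.067778587341309)
pot [ 0.742 -0.175  0.075]
binA [ 0.734 -0.088  0.06 ]
binB [ 0.816 -0.099  0.06 ]
binC [0.747 0.043 0.06 ]
binD [0.829 0.036 0.06 ]
bottle [0.768 0.179 0.16 ]
```

```bash
cat >> h.py <<'E'
def go(g,yaw=None):
    """dp (mm) in tool axes to bring the grasp point to world g; spin to bring tool z to heading yaw (deg)"""
    T=toolT();R=T[:3,:3];p=T[:3,3]+.06*R[:,0]
    print("t",round(robot.get_state()["time"],2),"grasp",p.round(4),"zhead",np.degrees(np.arctan2(R[1,2],R[0,2])).round(1),"x",R[:,0].round(3))
    print("dp",(1000*R.T@(np.array(g)-p)).round(1))
    if yaw is not None:
        d=np.array([np.cos(np.radians(yaw)),np.sin(np.radians(yaw)),0])
        print("spin",np.degrees(np.arctan2(-d@R[:,1],d@R[:,2])).round(1), "joint6",robot.get_state()["joint_pos"][5])
E
python3 - <<'E'
from h import *
print(toolT().round(3))
go([.535,-.022,.16],10); go([.535,-.022,.16],100);go([.535,-.022,.16],-80)
E
```

```text
[[ 0.     0.925  0.379  0.237]
 [-0.     0.379 -0.925 -0.578]
 [-1.     0.     0.     0.292]
 [ 0.     0.     0.     1.   ]]
t 0.8 grasp [ 0.2369 -0.5784  0.2322] zhead -67.7 x [ 0. -0. -1.]
dp [  72.2  486.7 -401.8]
spin -77.7 joint6 -0.09551308054974453
t 0.8 grasp [ 0.2369 -0.5784  0.2322] zhead -67.7 x [ 0. -0. -1.]
dp [  72.2  486.7 -401.8]
spin -167.7 joint6 -0.09551308054974453
t 0.8 grasp [ 0.2369 -0.5784  0.2322] zhead -67.7 x [ 0. -0. -1.]
dp [  72.2  486.7 -401.8]
spin 12.3 joint6 -0.09551308054974453
```

>>> drive_tool(
  moves=[
    {"dp": [0, 38, -31], "spin": 3},
    {"dp": [0, 76, -62], "spin": 6},
    {"dp": [0, 114, -93], "spin": 9},
    {"dp": [0, 152, -124], "spin": 12.3},
    {"dp": [0, 190, -155], "spin": 12.3},
  ],
  hand=0.5,
  grip_force=12,
)

```text
time: 1.3
tool_pos: [0.3545, -0.3612, 0.2924]
tool_rot: [1.082, 1.285, -1.082]
ft_force: [1.4, 0.1, 1.0]
gripper_width: 0.0541
```

Run:
```python
from h import *
go([.5387,-.0207,.20],-80)
```

```text
t 1.3 grasp [ 0.3545 -0.3612  0.2324] zhead -80.2 x [ 0. -0. -1.]
dp [  32.3  239.5 -304.1]
spin -0.2 joint6 0.48654562436054855
```

>>> drive_tool(
  moves=[
    {"dp": [0, 36, -34]},
    {"dp": [0, 72, -68]},
    {"dp": [0, 108, -102]},
    {"dp": [0, 144, -136]},
    {"dp": [0, 180, -170]},
  ],
)

```text
schema error: expected keys dp, spin
```

>>> drive_tool(
  moves=[
    {"dp": [0, 15, -25]},
    {"dp": [0, 15, -50]},
    {"dp": [0, 15, -50]},
  ],
)

```text
schema error: expected keys dp, spin
```

Run:
```python
from h import *
T=toolT();im=robot.capture("wrist")[:,:,::-1];np.save("T1.npy",T)
for n in ["clamp_knob","cover_handle","cell"]:
    for d in robot.cut_out("wrist",n)[:2]: print(n,round(d["conf"],2),np.round(d["centre"]),d["pixels"].sum())
def px(P):
    c=robot.get_calibration("wrist");M=np.linalg.inv(T@c["tool_from_camera"])@np.r_[P,1]
    return int(c["fx"]*M[0]/M[2]+c["cx"]),int(c["fy"]*M[1]/M[2]+c["cy"])
im=im.copy()
cv2.imwrite("pics/w1raw.png",im)
a=np.radians(10.07);R=np.array([[np.cos(a),-np.sin(a)],[np.sin(a),np.cos(a)]]);C=np.array([.5974,-.1799])
for x,y,z in [(-.05,-.085,.048),(.05,-.085,.048),(.05,.085,.048),(-.05,.085,.048),(0,-.042,.095),(0,.042,.095),(0,-.066,.062),(0,.066,.062),(-.03,.112,.059),(-.03,.167,.104)]:
    cv2.circle(im,px(np.r_[C+R@[x,y],z]),2,(0,255,0),-1)
cv2.imwrite("pics/w1.png",cv2.resize(im,(768,576)))
go([.5387,-.0207,.09],-80)
```

```text
t 1.5 grasp [ 0.3545 -0.3623  0.2325] zhead -79.9 x [ 0.    -0.001 -1.   ]
dp [ 142.4  241.2 -304. ]
spin 0.1 joint6 0.48050432800646625
```

View pics/w1.png

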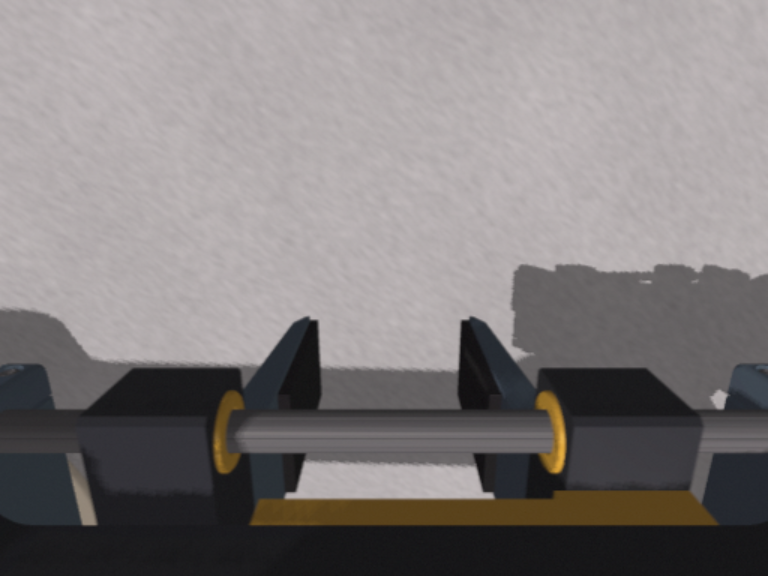

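Those moves were refused because every row needs a spin value, so this picture only shows bench between the fingers.

>>> drive_tool(
  moves=[
    {"dp": [0, 24, -44], "spin": 0},
    {"dp": [0, 48, -88], "spin": 0},
    {"dp": [0, 72, -132], "spin": 0},
    {"dp": [0, 96, -176], "spin": 0},
    {"dp": [0, 120, -220], "spin": 0},
  ],
)

```text
time: 2.0
tool_pos: [0.4344, -0.1256, 0.2924]
tool_rot: [1.081, 1.285, -1.081]
ft_force: [2.1, -0.4, -0.4]
gripper_width: 0.0455
```

>>> drive_tool(
  moves=[
    {"dp": [0, 5, -20], "spin": 0},
    {"dp": [0, 5, -20], "spin": 0},
  ],
)

```text
time: 2.2
tool_pos: [0.4357, -0.1042, 0.2922]
tool_rot: [1.079, 1.287, -1.078]
ft_force: [-0.2, -0.5, -0.4]
gripper_width: 0.0453
```

```bash
cat >> h.py <<'E'
def px(P,T):
    c=robot.get_calibration("wrist");M=np.linalg.inv(T@c["tool_from_camera"])@np.r_[P,1]
    return c["fx"]*M[0]/M[2]+c["cx"],c["fy"]*M[1]/M[2]+c["cy"]
E
python3 - <<'E'
from h import *
T=toolT();im=robot.capture("wrist")[:,:,::-1].copy();np.save("T1.npy",T)
cv2.imwrite("pics/w2raw.png",im)
a=np.radians(10.07);R=np.array([[np.cos(a),-np.sin(a)],[np.sin(a),np.cos(a)]]);C=np.array([.5974,-.1799])
for x,y,z in [(-.05,-.085,.048),(.05,-.085,.048),(.05,.085,.048),(-.05,.085,.048),(0,-.042,.095),(0,.042,.095),(0,-.066,.062),(0,.066,.062),(-.03,.112,.059),(-.03,.167,.104)]:
    cv2.circle(im,tuple(int(v) for v in px(np.r_[C+R@[x,y],z],T)),2,(0,255,0),-1)
cv2.imwrite("pics/w2.png",cv2.resize(im,(768,576)))
go([.5387,-.0207,.15],-80)
E
```

```text
t 2.25 grasp [ 0.4357 -0.1056  0.2323] zhead -80.0 x [ 0. -0. -1.]
dp [ 82.3 116.2 -65.7]
spin 0.0 joint6 1.0246848634216519
```

View pics/w2.png

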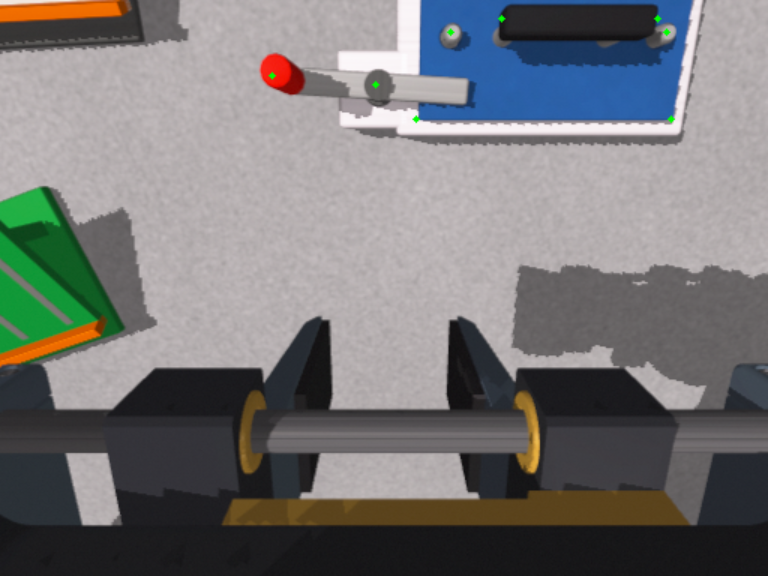

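The overlay of my cell pose sits on the cover corners, dowels and handle ends to about 2 px. The knob top, at (276,66), puts the clamp at about 0.1 rad. The orange ledge of the white stand shows at the upper left.

>>> drive_tool(
  moves=[
    {"dp": [0, 40, -22], "spin": 0},
    {"dp": [0, 80, -44], "spin": 0},
    {"dp": [0, 122, -66], "spin": 0},
    {"dp": [40, 122, -66], "spin": 0},
    {"dp": [70, 122, -66], "spin": 0},
  ],
)

```text
time: 2.75
tool_pos: [0.5454, -0.0206, 0.2208]
tool_rot: [1.08, 1.285, -1.08]
ft_force: [1.0, -0.8, -0.8]
gripper_width: 0.0457
```

>>> drive_tool(
  moves=[
    {"dp": [35, 0, 0], "spin": 0},
    {"dp": [74, 0, 0], "spin": 0},
    {"dp": [74, 0, 0], "spin": 0},
  ],
)

```text
time: 3.05
tool_pos: [0.5423, -0.021, 0.1443]
tool_rot: [1.079, 1.292, -1.086]
ft_force: [-0.5, 0.1, 0.6]
gripper_width: 0.0452
```

>>> drive_tool(
  moves=[
    {"dp": [0, 0, 0], "spin": 0},
    {"dp": [0, 0, 0], "spin": 0},
    {"dp": [0, 0, 0], "spin": 0},
    {"dp": [0, 0, 0], "spin": 0},
    {"dp": [0, 0, 0], "spin": 0},
  ],
  hand=1,
  grip_force=10,
)

```text
time: 3.55
tool_pos: [0.5453, -0.021, 0.1498]
tool_rot: [1.079, 1.282, -1.079]
ft_force: [1.0, -19.7, 2.9]
gripper_width: 0.0178
```

Run:
```python
from h import *
go([.5445,-.020,.088],-80);print(robot.get_state()["gripper_width"],robot.get_state()["ft_force"])
P=np.array([.5483,-.0748]);p0=toolT()
g=(p0[:3,3]+.06*p0[:3,0])[:2];print("radius",np.linalg.norm(g-P),"ang",np.degrees(np.arctan2(*(g-P)[::-1])))
R=p0[:3,:3]
h0=np.degrees(np.arctan2(*(g-P)[::-1]))
for k in range(1,11):
    h=np.radians(h0+(14-h0)*k/10);q=np.r_[P+.055*np.array([np.cos(h),np.sin(h)]),0]
    print(k,(1000*R.T@(q-np.r_[g,0])).round(0))
```

```text
t 3.55 grasp [ 0.5455 -0.0211  0.0898] zhead -80.0 x [ 0.004 -0.003 -1.   ]
dp [ 1.8 -0.8 -1.3]
spin 0.0 joint6 1.2513446481731554
0.017806783427764174 [  1.04287481 -19.72173977   2.89411382]
radius 0.05373564567151829 ang 92.93858193837715
1 [0. 8. 0.]
2 [ 0. 15.  3.]
3 [ 0. 22.  6.]
4 [ 0. 28. 10.]
5 [ 0. 33. 16.]
6 [ 0. 38. 21.]
7 [ 0. 42. 28.]
8 [ 0. 45. 35.]
9 [ 0. 47. 42.]
10 [ 0. 48. 50.]
```

>>> drive_tool(
  moves=[
    {"dp": [0, 8, 0], "spin": 0},
    {"dp": [0, 15, 3], "spin": 0},
    {"dp": [0, 22, 6], "spin": 0},
    {"dp": [0, 28, 10], "spin": 0},
    {"dp": [0, 33, 16], "spin": 0},
  ],
)

```text
time: 4.05
tool_pos: [0.58, -0.0289, 0.1494]
tool_rot: [1.082, 1.286, -1.079]
ft_force: [5.5, 17.5, 0.0]
gripper_width: 0.0175
```

>>> drive_tool(
  moves=[
    {"dp": [0, 5, 5], "spin": 0},
    {"dp": [0, 9, 12], "spin": 0},
    {"dp": [0, 12, 19], "spin": 0},
    {"dp": [0, 14, 26], "spin": 0},
    {"dp": [0, 15, 34], "spin": 0},
  ],
)

```text
time: 4.55
tool_pos: [0.601, -0.0599, 0.1494]
tool_rot: [1.081, 1.285, -1.078]
ft_force: [1.9, 4.9, -0.4]
gripper_width: 0.0178
```

Run:
```python
from h import *
go([.602,-.062,.088],-80);s=robot.get_state();print(s["gripper_width"],s["ft_force"])
p0=toolT();P=np.array([.5483,-.0748]);g=(p0[:3,3]+.06*p0[:3,0])[:2];print("radius",np.linalg.norm(g-P),"clamp",np.radians(100.07)-np.arctan2(*(g-P)[::-1]))
```

```text
t 4.55 grasp [ 0.6011 -0.0599  0.0894] zhead -80.0 x [ 0.002  0.    -1.   ]
dp [1.4 0.5 2.2]
spin -0.0 joint6 1.1971209118113233
0.017752295856440625 [ 1.8596407   4.9469437  -0.41518495]
radius 0.05485700611920404 clamp 1.4716588103570243
```

>>> drive_tool(
  moves=[
    {"dp": [0, 0, 2], "spin": 0},
    {"dp": [0, 0, 3], "spin": 0},
    {"dp": [0, 0, 3], "spin": 0},
  ],
)

```text
time: 4.85
tool_pos: [0.6014, -0.0632, 0.1493]
tool_rot: [1.081, 1.284, -1.078]
ft_force: [5.2, 1.8, 2.5]
gripper_width: 0.0175
```

>>> drive_tool(
  moves=[
    {"dp": [0, 0, 0], "spin": 0},
    {"dp": [0, 0, 0], "spin": 0},
    {"dp": [0, 0, 0], "spin": 0},
    {"dp": [-30, 0, 0], "spin": 0},
    {"dp": [-80, 0, 0], "spin": 0},
  ],
  hand=0.5,
)

```text
time: 5.35
tool_pos: [0.5988, -0.0629, 0.2264]
tool_rot: [1.078, 1.292, -1.084]
ft_force: [0.9, -0.3, -0.5]
gripper_width: 0.0453
```

>>> drive_tool(
  moves=[
    {"dp": [-70, -30, 30], "spin": 0},
    {"dp": [-110, -60, 60], "spin": 0},
    {"dp": [-110, -100, 90], "spin": 0},
    {"dp": [-110, -130, 110], "spin": 0},
    {"dp": [-110, -130, 110], "spin": 0},
  ],
  hand=0,
)

```text
time: 5.85
tool_pos: [0.4891, -0.1963, 0.3395]
tool_rot: [1.081, 1.284, -1.082]
ft_force: [0.1, -0.2, -0.4]
gripper_width: 0.0828
```

Run:
```python
from h import *
T=toolT();im=robot.capture("wrist")[:,:,::-1].copy()
cv2.imwrite("pics/w3raw.png",im)
a=np.radians(10.07);R=np.array([[np.cos(a),-np.sin(a)],[np.sin(a),np.cos(a)]]);C=np.array([.5974,-.1799])
for x,y,z in [(-.05,-.085,.048),(.05,-.085,.048),(.05,.085,.048),(-.05,.085,.048),(-.008,-.042,.095),(-.008,.042,.095),(.008,-.042,.095),(.008,.042,.095),(0,-.066,.062),(0,.066,.062),(-.03,.112,.059),(.025,.112,.104)]:
    cv2.circle(im,tuple(int(v) for v in px(np.r_[C+R@[x,y],z],T)),2,(0,255,0),-1)
cv2.imwrite("pics/w3.png",cv2.resize(im,(768,576)))
go([.5974,-.1799,.15],-79.93);print(robot.get_state()["gripper_width"])
```

```text
t 5.9 grasp [ 0.4889 -0.1968  0.2793] zhead -80.2 x [ 0.    -0.001 -1.   ]
dp [129.3 109.8   1.7]
spin -0.2 joint6 0.9042350391599437
0.08684407506507612
```

View pics/w3.png

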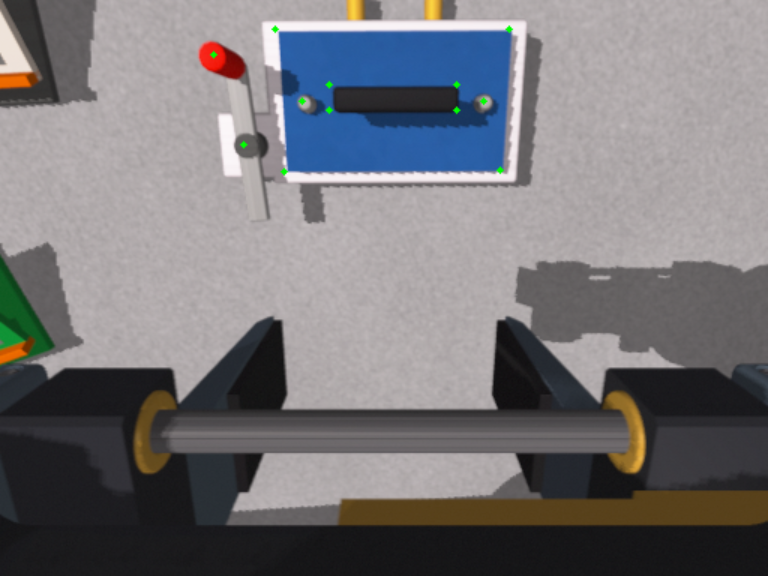

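The clamp is fully open. The handle bar shows at (334–459, 99), which is about 2 mm towards cell -y from my overlay. Refining from this picture.

Run:
```python
from h import *
T=toolT();im=cv2.imread("pics/w3raw.png");h=cv2.cvtColor(im,cv2.COLOR_BGR2HSV)
m=cv2.inRange(h,(100,120,40),(125,255,255));m[130:]=0
pts=np.array([plane("wrist",(u,v),.048,T)[:2] for v,u in np.argwhere(m)],np.float32);print(cv2.minAreaRect(pts))
m=cv2.inRange(h,(0,0,0),(180,255,38));m[:50]=0;m[90:]=0;m[:,:200]=0;m[:,320:]=0
n,l,st,c=cv2.connectedComponentsWithStats(m);k=1+np.argmax(st[1:,4]);print(st[k])
uv=np.argwhere(l==k);uv=uv[uv[:,0]<st[k][1]+10]
pts=np.array([plane("wrist",(u,v),.095,T)[:2] for v,u in uv],np.float32);print(cv2.minAreaRect(pts))
```

```text
Traceback (most recent call last):
  File "h.py", line 9, in plane
    o,d=ray(n,uv,T); return o+d*(z-o[2])/d[2]
        ~~~^^^^^^^^
  File "h.py", line 4, in ray
    c=robot.get_calibration(n)
ValueError: time passes only in moves, steps and waits
```

```bash
sed -i 's/^def ray/CAL={n:robot.get_calibration(n) for n in ("scene","side","wrist")}\ndef ray/; s/=robot.get_calibration(n);*$/=CAL[n]/; s/c=robot.get_calibration("wrist")/c=CAL["wrist"]/' h.py
python3 - <<'E'
from h import *
T=toolT();im=cv2.imread("pics/w3raw.png");h=cv2.cvtColor(im,cv2.COLOR_BGR2HSV)
m=cv2.inRange(h,(100,120,40),(125,255,255));m[130:]=0
pts=np.array([plane("wrist",(u,v),.048,T)[:2] for v,u in np.argwhere(m)],np.float32);print(cv2.minAreaRect(pts))
m=cv2.inRange(h,(0,0,0),(180,255,38));m[:50]=0;m[90:]=0;m[:,:200]=0;m[:,320:]=0
n,l,st,c=cv2.connectedComponentsWithStats(m);k=1+np.argmax(st[1:,4]);print(st[k])
uv=np.argwhere(l==k);uv=uv[uv[:,0]<st[k][1]+10]
pts=np.array([plane("wrist",(u,v),.095,T)[:2] for v,u in uv],np.float32);print(cv2.minAreaRect(pts))
E
```

```text
((0.5971036553382874, -0.18181413412094116), (0.09745384752750397, 0.16857869923114777), 9.861250877380371)
[223  59  82  16 309]
((0.5988472700119019, -0.1815698742866516), (0.008298397995531559, 0.08032803237438202), 9.852808952331543)
```

>>> drive_tool(
  moves=[
    {"dp": [20, 40, 1], "spin": 0},
    {"dp": [50, 80, 2], "spin": 0},
    {"dp": [90, 109, 3], "spin": 0},
    {"dp": [130, 109, 3], "spin": 0},
    {"dp": [149, 109, 3], "spin": 0},
  ],
)

```text
time: 6.4
tool_pos: [0.599, -0.1764, 0.1848]
tool_rot: [1.079, 1.292, -1.081]
ft_force: [-1.6, -0.5, -0.3]
gripper_width: 0.091
```

>>> drive_tool(
  moves=[
    {"dp": [0, 0, 0], "spin": 0},
    {"dp": [0, 0, 0], "spin": 0},
  ],
)

```text
time: 6.6
tool_pos: [0.5998, -0.1777, 0.1895]
tool_rot: [1.08, 1.287, -1.08]
ft_force: [0.3, -0.7, 1.3]
gripper_width: 0.0911
```

Run:
```python
from h import *
T=toolT();im=robot.capture("wrist")[:,:,::-1].copy()
cv2.imwrite("pics/w4.png",cv2.resize(im[150:384],None,fx=1.5,fy=1.5))
go([.5973,-.1812,.086],-80.1);print(robot.get_state()["gripper_width"])
```

```text
t 6.65 grasp [ 0.6002 -0.178   0.1303] zhead -80.0 x [ 0.001 -0.    -1.   ]
dp [44.3 -3.4  2.6]
spin 0.1 joint6 1.0127553952034651
0.09115014340474743
```

View pics/w4.png

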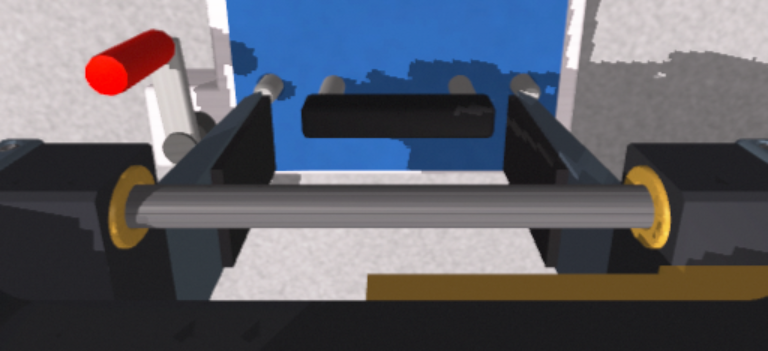

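Bar at columns 302–494 against fingertip gap 273–504, so I shift about 3.5 mm along tool z and 3 mm back in tool y. This is the 5th picture.

>>> drive_tool(
  moves=[
    {"dp": [0, -3, 3.5], "spin": 0},
    {"dp": [10, -3, 3.5], "spin": 0},
    {"dp": [25, -3, 3.5], "spin": 0},
    {"dp": [36, -3, 3.5], "spin": 0},
    {"dp": [44, -3, 3.5], "spin": 0},
  ],
)

```text
time: 7.15
tool_pos: [0.5968, -0.1821, 0.1443]
tool_rot: [1.08, 1.287, -1.08]
ft_force: [-0.8, -0.5, 0.3]
gripper_width: 0.0911
```

>>> drive_tool(
  moves=[
    {"dp": [0, 0, 0], "spin": 0},
    {"dp": [0, 0, 0], "spin": 0},
  ],
)

```text
time: 7.35
tool_pos: [0.5972, -0.1822, 0.1453]
tool_rot: [1.08, 1.286, -1.08]
ft_force: [0.2, -0.2, 0.2]
gripper_width: 0.0912
```

>>> drive_tool(
  moves=[
    {"dp": [0, 0, 0], "spin": 0},
    {"dp": [0, 0, 0], "spin": 0},
    {"dp": [0, 0, 0], "spin": 0},
    {"dp": [0, 0, 0], "spin": 0},
    {"dp": [0, 0, 0], "spin": 0},
  ],
  hand=1,
  grip_force=40,
)

```text
time: 7.85
tool_pos: [0.5973, -0.1822, 0.1457]
tool_rot: [1.08, 1.286, -1.08]
ft_force: [-0.3, 0.5, 6.2]
gripper_width: 0.0833
```

Run:
```python
from h import *
go([.5973,-.1812,.086],-80.1);s=robot.get_state();print(s["gripper_width"],s["ft_force"],s["wrist_torque"])
```

```text
t 7.85 grasp [ 0.5974 -0.1822  0.0857] zhead -80.0 x [ 0.001 -0.    -1.   ]
dp [-0.3  0.1 -1. ]
spin 0.1 joint6 1.0050260991292592
0.08329879073231669 [-0.32414502  0.53553276  6.16517843] [ 0.11643358  0.09998772 -0.04574625]
```

Gripped at 83 mm on the bar ends with almost no side force. Lifting slowly.

>>> drive_tool(
  moves=[
    {"dp": [-3, 0, 0], "spin": 0},
    {"dp": [-6, 0, 0], "spin": 0},
    {"dp": [-9, 0, 0], "spin": 0},
    {"dp": [-12, 0, 0], "spin": 0},
    {"dp": [-15, 0, 0], "spin": 0},
  ],
)

```text
time: 8.35
tool_pos: [0.5969, -0.1821, 0.1604]
tool_rot: [1.08, 1.287, -1.08]
ft_force: [-0.3, -0.3, -5.6]
gripper_width: 0.0834
```

Run:
```python
from h import *
go([.5973,-.1812,.086],-80.1);s=robot.get_state();print(s["gripper_width"],s["ft_force"],s["wrist_torque"])
im=robot.capture("wrist")[:,:,::-1].copy()
cv2.imwrite("pics/w5.png",cv2.resize(im[0:300],None,fx=1.5,fy=1.5))
```

```text
t 8.35 grasp [ 0.5969 -0.1821  0.1004] zhead -80.0 x [-0.  0. -1.]
dp [14.4  0.5 -0.8]
spin 0.1 joint6 1.005016344545735
0.08341731886761415 [-0.29928731 -0.3405117  -5.57834329] [ 0.00173731  0.01401133 -0.00821051]
```

View pics/w5.png

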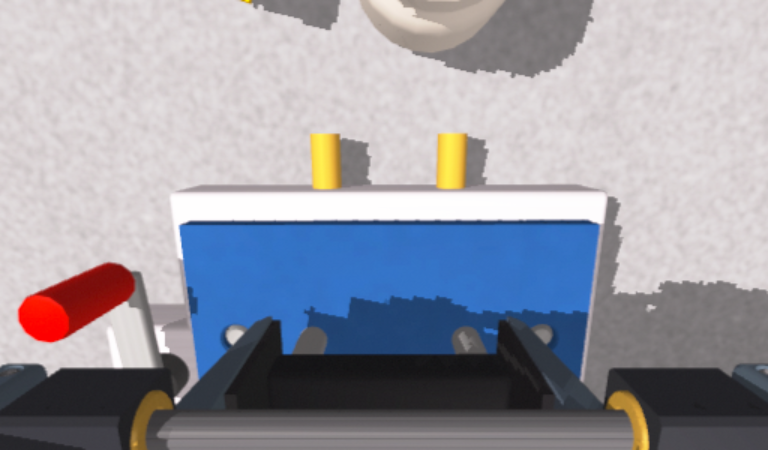

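The cover has risen level with the hand: both dowels at (235,333) and (541,333) are nearly flush, and the force is about the cover's weight. Continuing up.

>>> drive_tool(
  moves=[
    {"dp": [-4, 0, 0], "spin": 0},
    {"dp": [-8, 0, 0], "spin": 0},
    {"dp": [-12, 0, 0], "spin": 0},
    {"dp": [-16, 0, 0], "spin": 0},
    {"dp": [-20, 0, 0], "spin": 0},
  ],
)

```text
time: 8.9
tool_pos: [0.597, -0.1821, 0.1806]
tool_rot: [1.08, 1.286, -1.08]
ft_force: [-0.9, 0.0, -4.4]
gripper_width: 0.0834
```

>>> drive_tool(
  moves=[
    {"dp": [-8, 0, 0], "spin": 0},
    {"dp": [-20, 0, 0], "spin": 0},
    {"dp": [-40, 0, 0], "spin": 0},
    {"dp": [-60, 0, 0], "spin": 0},
    {"dp": [-80, 0, 0], "spin": 0},
  ],
)

```text
time: 9.4
tool_pos: [0.597, -0.1821, 0.262]
tool_rot: [1.08, 1.286, -1.08]
ft_force: [0.2, -0.4, -5.9]
gripper_width: 0.0836
```

>>> drive_tool(
  moves=[
    {"dp": [-20, 0, 0], "spin": 0},
    {"dp": [-40, 0, 0], "spin": 0},
    {"dp": [-45, -10, -15], "spin": 0},
    {"dp": [-45, -30, -40], "spin": 0},
    {"dp": [-45, -55, -65], "spin": 0},
  ],
)

```text
time: 9.9
tool_pos: [0.5312, -0.1271, 0.3061]
tool_rot: [1.08, 1.285, -1.079]
ft_force: [-0.2, 0.2, -4.2]
gripper_width: 0.0834
```

Run:
```python
from h import *
s=robot.get_state();print(s["gripper_width"],s["ft_force"],s["wrist_torque"])
T=toolT();np.save("T6.npy",T);im=robot.capture("wrist")[:,:,::-1].copy()
cv2.imwrite("pics/w6.png",im)
go([.594,.207,.2],-76)
```

```text
0.08339153684220976 [-0.24445232  0.18316419 -4.24210744] [0.09917843 0.08460316 0.0313891 ]
t 9.95 grasp [ 0.5259 -0.1237  0.2457] zhead -80.0 x [-0.004  0.002 -1.   ]
dp [  46.1  124.8 -313.7]
spin -4.0 joint6 1.0536845302722873
```

>>> drive_tool(
  moves=[
    {"dp": [0, 0, -20], "spin": -1},
    {"dp": [0, 0, -50], "spin": -2},
    {"dp": [0, 0, -90], "spin": -3},
    {"dp": [0, -2, -130], "spin": -4},
    {"dp": [0, -4, -170], "spin": -4},
  ],
)

```text
time: 10.45
tool_pos: [0.4977, 0.0404, 0.3062]
tool_rot: [1.028, 1.314, -1.027]
ft_force: [1.3, -1.0, -4.8]
gripper_width: 0.0832
```

>>> drive_tool(
  moves=[
    {"dp": [0, 0, -40], "spin": 0},
    {"dp": [0, 0, -80], "spin": 0},
    {"dp": [0, 0, -110], "spin": 0},
    {"dp": [0, 0, -125], "spin": 0},
    {"dp": [0, 0, -125], "spin": 0},
  ],
)

```text
time: 10.95
tool_pos: [0.4674, 0.1622, 0.3061]
tool_rot: [1.027, 1.315, -1.025]
ft_force: [1.1, -0.1, -4.8]
gripper_width: 0.0837
```

Run:
```python
from h import *
go([.594,.207,.2],-76)
T=toolT();np.save("T7.npy",T);im=robot.capture("wrist")[:,:,::-1].copy();cv2.imwrite("pics/w7raw.png",im)
a=np.radians(14);b=.45;X=np.array([np.cos(b)*np.cos(a),np.cos(b)*np.sin(a),np.sin(b)]);Y=np.array([-np.sin(a),np.cos(a),0]);Z=np.cross(X,Y)
for x,y,z in [(-.06,-.1,.01),(-.06,.1,.01),(-.05,-.1,.01),(-.05,.1,.01),(.06,-.1,0),(.06,.1,0)]:
    cv2.circle(im,tuple(int(v) for v in px(np.array([.594,.207,.055])+x*X+y*Y+z*Z,T)),2,(0,0,255),-1)
cv2.imwrite("pics/w7.png",cv2.resize(im[:300],None,fx=1.5,fy=1.5))
```

```text
t 10.95 grasp [0.4675 0.1622 0.2461] zhead -75.9 x [ 0.001  0.001 -1.   ]
dp [ 46.2 133.6 -12.6]
spin 0.1 joint6 1.5372746226629928
```

View pics/w7.png

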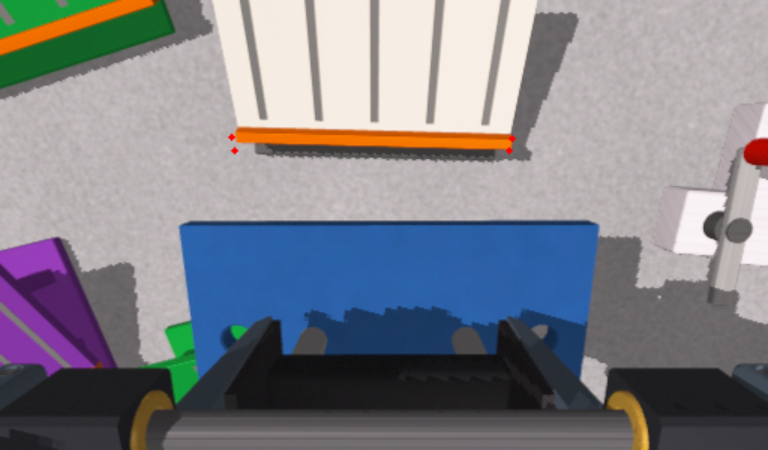

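Run:
```python
from h import *
T=np.load("T7.npy");z=.055-.05*np.sin(.45)+.01*np.cos(.45)
im=cv2.imread("pics/w7raw.png");h=cv2.cvtColor(im,cv2.COLOR_BGR2HSV)
m=cv2.inRange(h,(5,150,230),(20,255,255));m[:80]=0;m[110:]=0;m[:,:140]=0;m[:,360:]=0
v,u=np.nonzero(m);print(u.min(),u.max())
top=np.array([[c,v[u==c].min()-.5] for c in range(u.min()+3,u.max()-2)]);k=np.polyfit(top[:,0],top[:,1],1)
e=[np.array([c,np.polyval(k,c)]) for c in (u.min()-.5,u.max()+.5)]
A,B=[plane("wrist",q,z,T) for q in e];print(e,A,B,np.linalg.norm(A-B))
d=A-B;yaw=np.arctan2(-d[0],d[1]);M=(A+B)/2
O=M[:2]+(.05*np.cos(.45)+.01*np.sin(.45))*np.array([np.cos(yaw),np.sin(yaw)])
print("origin",O,"yaw",np.degrees(yaw))
X=np.array([np.cos(yaw),np.sin(yaw)])
f=np.r_[O-.05*np.sin(.45)*X,.055+.05*np.cos(.45)]
s=np.r_[O+.004*X,.145]
print("final",f);go(f,np.degrees(yaw)-90);print("start",s);go(s,np.degrees(yaw)-90)
```

```text
157 341
[array([156.5       ,  87.87508108]), array([341.5       ,  92.66681836])] [0.52637798 0.29084369 0.04225619] [0.56996259 0.09770632 0.04225619] 0.19799409816459562
origin [0.59633122 0.20514331] yaw 12.716716814784352
final [0.57511642 0.20035584 0.10002236]
t 11.0 grasp [0.4679 0.1612 0.246 ] zhead -75.9 x [ 0.001  0.    -1.   ]
dp [146.  113.5 -11.9]
spin 1.4 joint6 1.5360608882914408
start [0.6002331  0.20602383 0.145     ]
t 11.0 grasp [0.4679 0.1612 0.246 ] zhead -75.9 x [ 0.001  0.    -1.   ]
dp [101.1 139.2 -11.3]
spin 1.4 joint6 1.5360608882914408
```

The ledge runs from (235,131) to (513,138). Its measured length of 198 mm fits the stated 200 mm. The cover is level in the hand. Moving above the slope.

>>> drive_tool(
  moves=[
    {"dp": [0, 25, -2], "spin": 0.5},
    {"dp": [0, 65, -5], "spin": 1},
    {"dp": [0, 105, -8], "spin": 1.4},
    {"dp": [15, 132, -11], "spin": 1.4},
    {"dp": [40, 139, -11], "spin": 1.4},
  ],
)

```text
time: 11.5
tool_pos: [0.604, 0.2046, 0.2662]
tool_rot: [1.049, 1.301, -1.043]
ft_force: [-0.5, -0.9, -5.9]
gripper_width: 0.0838
```

>>> drive_tool(
  moves=[
    {"dp": [20, 0, 0], "spin": 0},
    {"dp": [40, 0, 0], "spin": 0},
    {"dp": [54, 0, 0], "spin": 0},
    {"dp": [61, 0, 0], "spin": 0},
    {"dp": [61, 0, 0], "spin": 0},
  ],
)

```text
time: 12.0
tool_pos: [0.6002, 0.2042, 0.2038]
tool_rot: [1.046, 1.305, -1.047]
ft_force: [-0.6, -0.1, -4.6]
gripper_width: 0.0837
```

Run:
```python
from h import *
s=robot.get_state();print(s["gripper_width"],s["ft_force"],s["wrist_torque"])
go([.5751,.2004,.100],-77.3)
im=robot.capture("side")[:,:,::-1];cv2.imwrite("pics/d1.png",cv2.resize(im[130:280,130:330],(800,600),interpolation=cv2.INTER_CUBIC))
```

```text
0.08367686962795821 [-0.6205176  -0.07454249 -4.63123008] [-0.01738693  0.04444894  0.03075789]
t 12.0 grasp [0.6001 0.2042 0.1438] zhead -77.4 x [-0.001 -0.    -1.   ]
dp [ 43.8 -25.2  -1.8]
spin -0.1 joint6 1.5855811292616566
```

View pics/d1.png

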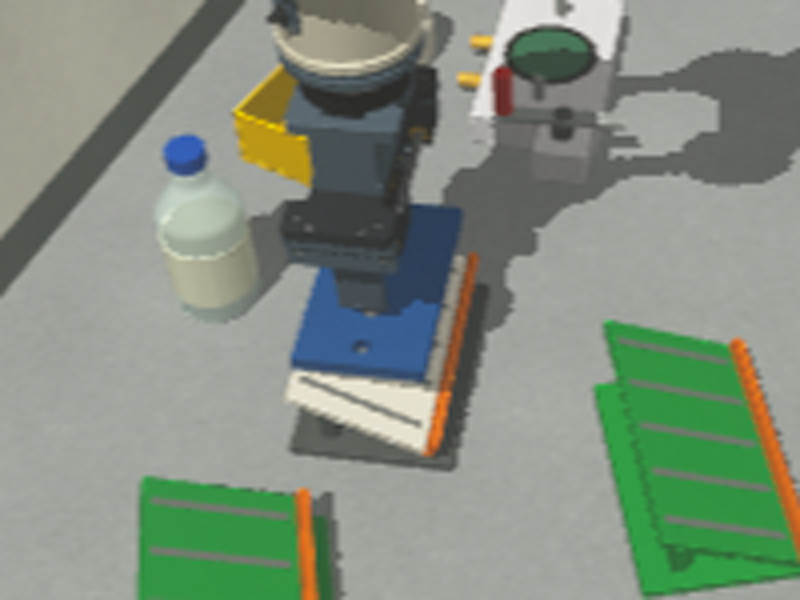

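The cover hangs level and square above the white slope, low edge inboard of the orange ledge. Next I ease the grip and follow an arc so that it pivots about the bar ends onto the slope.

>>> drive_tool(
  moves=[
    {"dp": [4, -0.5, -1], "spin": 0},
    {"dp": [9, -1, -1.8], "spin": 0},
    {"dp": [13.5, -1.3, -1.8], "spin": 0},
    {"dp": [16.5, -4.5, -1.8], "spin": 0},
    {"dp": [19.6, -7.8, -1.8], "spin": 0},
  ],
  grip_force=15,
)

```text
time: 12.55
tool_pos: [0.5922, 0.2048, 0.1846]
tool_rot: [1.046, 1.305, -1.045]
ft_force: [0.0, 0.3, -1.8]
gripper_width: 0.084
```

>>> drive_tool(
  moves=[
    {"dp": [3.3, -3, 0], "spin": 0},
    {"dp": [6.6, -6, 0], "spin": 0},
    {"dp": [10, -8.7, 0], "spin": 0},
    {"dp": [13.6, -11.4, 0], "spin": 0},
    {"dp": [13.6, -11.4, 0], "spin": 0},
  ],
)

```text
time: 13.05
tool_pos: [0.5805, 0.2021, 0.1705]
tool_rot: [1.045, 1.306, -1.047]
ft_force: [-1.6, 0.0, -2.1]
gripper_width: 0.0838
```

Run:
```python
from h import *
s=robot.get_state();print(s["gripper_width"],s["ft_force"],s["wrist_torque"])
go([.5751,.2004,.100],-77.3)
im=robot.capture("side")[:,:,::-1];cv2.imwrite("pics/d2.png",cv2.resize(im[150:270,170:330],(800,600),interpolation=cv2.INTER_CUBIC))
```

```text
0.08380919982473899 [-1.56735118  0.02023743 -2.05535249] [-0.08447724  0.33749258 -0.00164383]
t 13.05 grasp [0.5804 0.2021 0.1105] zhead -77.4 x [-0.001 -0.    -1.   ]
dp [10.5 -5.6  0.5]
spin -0.1 joint6 1.5892614701760184
```

View pics/d2.png

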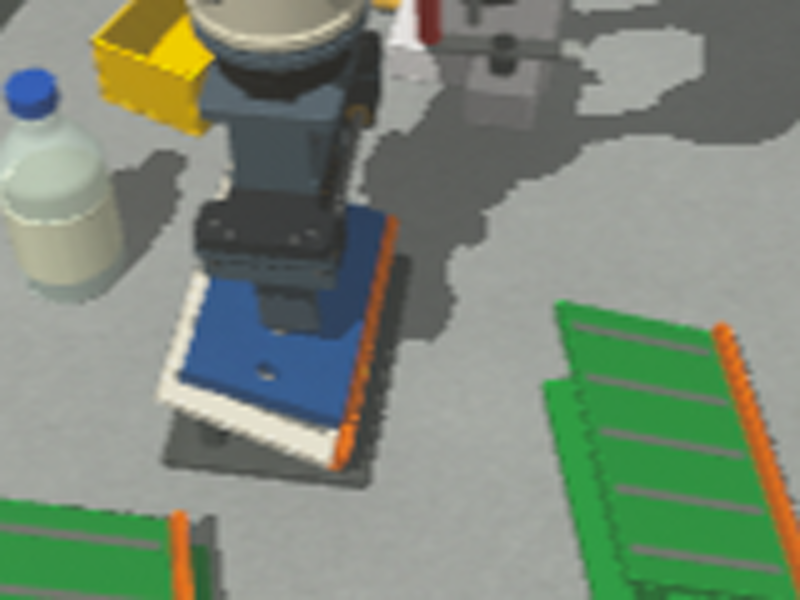

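It is pivoting as planned: the upper edge is on the slope and the lower edge hangs just inside the ledge. Finishing the arc.

>>> drive_tool(
  moves=[
    {"dp": [2.5, -1.5, 0], "spin": 0},
    {"dp": [5, -3, 0], "spin": 0},
    {"dp": [7.5, -4.3, 0], "spin": 0},
    {"dp": [10, -5.4, 0], "spin": 0},
    {"dp": [10, -5.4, 0], "spin": 0},
  ],
)

```text
time: 13.6
tool_pos: [0.5759, 0.2011, 0.1609]
tool_rot: [1.046, 1.305, -1.046]
ft_force: [0.9, -0.2, -4.4]
gripper_width: 0.0838
```

Run:
```python
from h import *
s=robot.get_state();print(s["gripper_width"],s["ft_force"],s["wrist_torque"])
go([.5751,.2004,.100],-77.3)
```

```text
0.0838458832603816 [ 0.90363582 -0.24102585 -4.35406957] [ 0.03145389 -0.00535827 -0.04972432]
t 13.6 grasp [0.5759 0.2011 0.1009] zhead -77.4 x [ 0.  0. -1.]
dp [ 0.9 -0.9  0.5]
spin -0.1 joint6 1.5893731844323125
```

>>> drive_tool(
  moves=[
    {"dp": [1, -0.5, 0], "spin": 0},
    {"dp": [2, -1, 0], "spin": 0},
    {"dp": [2, -1, 0], "spin": 0},
  ],
)

```text
time: 13.9
tool_pos: [0.5758, 0.2011, 0.1604]
tool_rot: [1.048, 1.303, -1.044]
ft_force: [-1.8, -0.6, 15.4]
gripper_width: 0.0838
```

>>> drive_tool(
  moves=[
    {"dp": [1, -0.5, 0], "spin": 0},
    {"dp": [2, -1, 0], "spin": 0},
    {"dp": [2, -1, 0], "spin": 0},
  ],
)

```text
time: 14.2
tool_pos: [0.5755, 0.201, 0.1587]
tool_rot: [1.048, 1.302, -1.043]
ft_force: [0.1, 1.0, 17.1]
gripper_width: 0.0838
```

Run:
```python
from h import *
s=robot.get_state();print(s["gripper_width"],s["ft_force"],s["wrist_torque"])
go([.5751,.2004,.100],-77.3)
a=robot.capture("side")[:,:,::-1];a=cv2.resize(a[150:270,170:290],(600,600),interpolation=cv2.INTER_CUBIC)
cv2.imwrite("pics/d3.png",a)
```

```text
0.08381126930514252 [ 0.14888708  0.98071423 17.08099764] [ 0.06013161 -0.15063292  0.01232812]
t 14.2 grasp [0.5757 0.2011 0.0987] zhead -77.4 x [ 0.004  0.001 -1.   ]
dp [-1.3 -0.7  0.5]
spin -0.1 joint6 1.5894224070109604
```

View pics/d3.png

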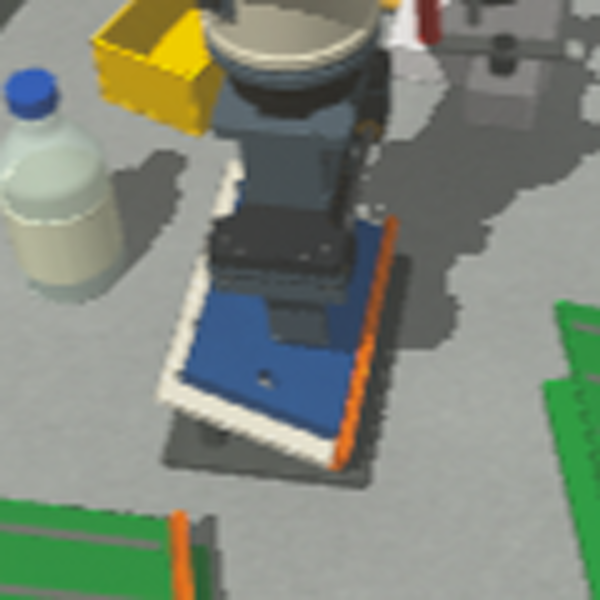

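>>> drive_tool(
  moves=[
    {"dp": [-1, -1, 0], "spin": 0},
    {"dp": [-1, -2, 0], "spin": 0},
    {"dp": [-1, -3, 0], "spin": 0},
    {"dp": [-1, -3, 0], "spin": 0},
  ],
)

```text
time: 14.65
tool_pos: [0.5725, 0.2004, 0.1588]
tool_rot: [1.048, 1.303, -1.043]
ft_force: [6.6, 2.7, 3.5]
gripper_width: 0.0838
```

Run:
```python
from h import *
s=robot.get_state();print(s["gripper_width"],s["ft_force"],s["wrist_torque"])
go([.5751,.2004,.100],-77.3)
```

```text
0.08379738845920719 [6.6095778  2.68933426 3.53490783] [ 0.3334726  -1.31409687  0.12391571]
t 14.65 grasp [0.5727 0.2005 0.0988] zhead -77.4 x [ 0.004  0.001 -1.   ]
dp [-1.2  2.3  0.6]
spin -0.1 joint6 1.589504343002598
```

The lateral force rose, so the long edge is on the ledge. I relieve it with a slight press and a pause, then release.

>>> drive_tool(
  moves=[
    {"dp": [0.5, 1, 0], "spin": 0},
    {"dp": [0.5, 2, 0], "spin": 0},
    {"dp": [0.5, 2, 0], "spin": 0},
    {"dp": [0.5, 2, 0], "spin": 0},
  ],
)

```text
time: 15.05
tool_pos: [0.5736, 0.2006, 0.1579]
tool_rot: [1.047, 1.304, -1.045]
ft_force: [5.5, 1.8, 4.5]
gripper_width: 0.0841
```

>>> drive_tool(
  moves=[
    {"dp": [-0.5, 0, 0], "spin": 0},
    {"dp": [-0.5, 0, 0], "spin": 0},
    {"dp": [-0.5, 0, 0], "spin": 0},
    {"dp": [-0.5, 0, 0], "spin": 0},
    {"dp": [-0.5, 0, 0], "spin": 0},
  ],
  hand=0,
)

```text
time: 15.55
tool_pos: [0.5728, 0.2004, 0.1579]
tool_rot: [1.046, 1.305, -1.046]
ft_force: [-0.2, 0.1, 0.5]
gripper_width: 0.0909
```

Run:
```python
from h import *
s=robot.get_state();print(s["gripper_width"],s["ft_force"],s["wrist_torque"])
go([.5751,.2004,.100],-77.3)
im=robot.capture("wrist")[:,:,::-1];cv2.imwrite("pics/d4.png",cv2.resize(im,None,fx=1.5,fy=1.5))
```

```text
0.0909007810662173 [-0.17327001  0.1125643   0.51113067] [-0.00710554  0.06717491 -0.00853556]
t 15.55 grasp [0.5727 0.2004 0.0979] zhead -77.4 x [-0. -0. -1.]
dp [-2.1  2.3  0.5]
spin -0.1 joint6 1.5895046540353202
```

View pics/d4.png

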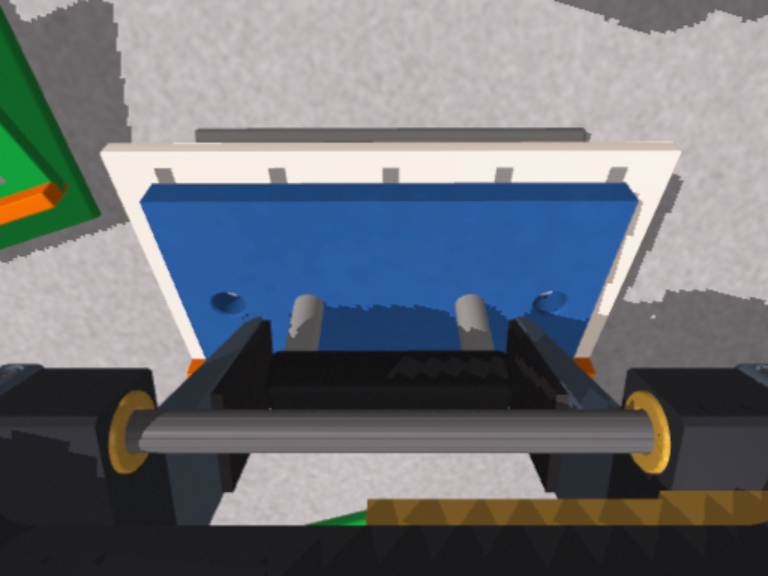

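Released (opening 91 mm, no force). The cover lies flat and parallel to the slope with even side margins. Retreating straight up, then back for a last look.

>>> drive_tool(
  moves=[
    {"dp": [-10, 0, 0], "spin": 0},
    {"dp": [-25, 0, 0], "spin": 0},
    {"dp": [-50, 0, 0], "spin": 0},
    {"dp": [-90, 0, 0], "spin": 0},
    {"dp": [-130, 0, 0], "spin": 0},
  ],
)

```text
time: 16.1
tool_pos: [0.5726, 0.2003, 0.2899]
tool_rot: [1.046, 1.305, -1.046]
ft_force: [1.0, 0.1, 0.6]
gripper_width: 0.0915
```

>>> drive_tool(
  moves=[
    {"dp": [-20, -30, 0], "spin": 0},
    {"dp": [-40, -60, 0], "spin": 0},
    {"dp": [-50, -90, 0], "spin": 0},
    {"dp": [-50, -110, 0], "spin": 0},
    {"dp": [-50, -110, 0], "spin": 0},
  ],
)

```text
time: 16.6
tool_pos: [0.4634, 0.1761, 0.3393]
tool_rot: [1.046, 1.305, -1.045]
ft_force: [0.3, -0.3, -1.0]
gripper_width: 0.091
```

Run:
```python
from h import *
T=toolT();im=robot.capture("wrist")[:,:,::-1].copy()
y=np.radians(12.72);b=.45;O=np.array([.5963,.2051,.055])
X=np.array([np.cos(b)*np.cos(y),np.cos(b)*np.sin(y),np.sin(b)]);Y=np.array([-np.sin(y),np.cos(y),0]);Z=np.cross(X,Y)
for x,yy in [(-.05,-.085),(-.05,.085),(.05,-.085),(.05,.085)]:
    cv2.circle(im,tuple(int(round(v)) for v in px(O+x*X+yy*Y+.012*Z,T)),2,(0,255,0),-1)
cv2.circle(im,tuple(int(round(v)) for v in px(O+.059*Z,T)),2,(0,255,0),-1)
cv2.imwrite("pics/d5.png",cv2.resize(im[:320],None,fx=1.5,fy=1.5))
s=robot.get_state();print(s["time"],s["gripper_width"],s["ft_force"])
```

```text
16.65 0.0912129397657477 [ 0.27211194 -0.045731   -0.69849002]
```

Picture limit reached, so I check the cover numerically from the saved image.

Run:
```python
from h import *
T=toolT();im=robot.capture("wrist")[:,:,::-1].copy();h=cv2.cvtColor(im,cv2.COLOR_BGR2HSV)
y=np.radians(12.72);b=.45;O=np.array([.5963,.2051,.055])
X=np.array([np.cos(b)*np.cos(y),np.cos(b)*np.sin(y),np.sin(b)]);Y=np.array([-np.sin(y),np.cos(y),0]);Z=np.cross(X,Y)
def rect(m,z0):
    n,l,st,c=cv2.connectedComponentsWithStats(m);k=1+np.argmax(st[1:,4])
    P=[]
    for v,u in np.argwhere(l==k):
        o,d=ray("wrist",(u,v),T);p=o+d*((z0-(o-O)@Z)/(d@Z))-O;P.append((1000*p@X,1000*p@Y))
    return st[k],cv2.minAreaRect(np.array(P,np.float32))
m=cv2.inRange(h,(100,120,40),(125,255,255));m[240:]=0
print("cover top in deck frame mm",rect(m,.012))
m=cv2.inRange(h,(5,150,150),(20,255,255));m[200:]=0;m[:,:100]=0;print("ledge",rect(m,.01))
```

```text
cover top in deck frame mm (array([  172,     0,   175,    92, 12596], dtype=int32), ((-2.145580291748047, 1.1684646606445312), (168.7944793701172, 92.94280242919922), 89.88420867919922))
ledge (array([176,  88, 169,  10, 931], dtype=int32), ((-51.472023010253906, 0.40224456787109375), (198.78269958496094, 11.2232027053833), 89.87060546875))
```

```bash
python3 -c "
from station import robot
print(robot.hand_in())"
```

```text
the job is handed in; nothing more can be done
None
```

I swung the clamp open to about 1.5 rad and lifted the cover level off its dowels, holding the handle bar by its ends. I pivoted it onto the white slope, pressed it down, slid it against the ledge, then let go and backed away. The job was handed in at about 17 s.

**Last checks, worked out from the wrist camera in the deck's frame:**
- **Ledge:** the cover's long edge is about 1–2 mm from it.
- **Position and angle:** it is centred to about 1 mm and square to about 0.1°.
- **Release:** the gripper was fully open at 91 mm, with no contact force on the wrist.
- **Bystanders:** the robot never went near the bottle, pot or bin, and the bottle and bin looked undisturbed in the side views. I took no final picture of all three.

**What was limited or went wrong:**
- **Last picture:** it went over the 12-picture limit, so the final check is by numbers only. The cover's upper edge was cut off at the image border there.
- **Flatness:** this rests on the close picture taken just after release.
- **Clamp:** its angle comes from the hand position and the pictures before the placing; I did not measure it again at the end.
- **Refused calls:** two early move calls were refused because each row needs a spin value; nothing moved.
- **Pull to the ledge:** sliding the cover onto it briefly gave about 7 N sideways, which I eased partly before letting go.

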